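Re-thread the proud cap of a sample canister

ROBOT

A 6-joint arm with a two-finger parallel gripper is mounted at the origin on a cart in front of the work surface, level with it; the furniture and walls round the work are solid. World frame = base frame: x ahead of the robot, y to its left, z up, the work surface at z = 0. Lengths are in m, angles in rad, forces in N, time in s.
With the tool pointing down it reaches from about 0.275 to 0.75 m from the base axis. Payload 10.2 kg.
Tool frame: the origin (TCP) lies at the very end of the fingers, on their centre line; the grasp point (between the pads) lies 19 mm behind it; z points along the fingers, y is the line along which they close (so a half turn about z gives the same grasp; the last joint's range is limited). The gripper opens to 88 mm and grips with 3 to 60 N. Pads are 18 mm wide; open, the fingers measure 123 mm over their backs; the gripper's body (75 mm by 187 mm) begins 45 mm behind the grasp point.
Start: joints at [-1.521, 0.313, 1.498, -0, 1.331, -0.223], TCP at [0.141, -0.506, 0.239] pointing down, gripper open.
Joint ranges: [-2.94, 2.94], [-0.97, 2.17], [0.19, 2.56], [-1.23, 4.37], [0.02, 3.11], [-2.88, 2.88]. Speed limits (rad/s): [2.39, 2.39, 3.01, 3.14, 3.14, 3.14].

INTERFACE

Orientations are given as a unit quaternion [w, x, y, z].
In Python, from cell import get_state, snapshot, camera_model, job_done gives the robot as it stands.
- The arm moves only by the tool play_rows, never from a script. Its argument "increments" is a list that holds one entry, the list of rows, each a list of 5 numbers: the shift along the tool's x, y, z as a fraction of full scale, then the turn about the tool's z as a fraction of full scale, then the opening, from 0 (shut) to 1 (fully open). In form: [[[x, y, z, spin, grip], ...]]. A call has 1 to 12 rows; each row is the pose to reach, as a shift and turn from the pose commanded when the call began, along the tool's axes at that moment, turning the shorter way round; what a row does not reach only later rows make up. Full scale, the value 1, is 0.15 m for a shift and 2 pi rad for a turn. A row lasts 1/8 s, in which the tool goes at most 62.5 mm and 10.7 degrees, less where a joint would pass 70% of its speed; a pose out of reach is approached as far as the arm can. A call with a number of a shift or a turn outside -1 to 1 is refused whole. A call with a gripper value outside its range is refused whole. The fingers move at their own pace and stop on an object; the grip force is fixed at half the most. Time passes only in rows, so rows that repeat a pose let the fingers close. It gives the time, the measured TCP pose, the force, the opening and the grip force at its end, in the units of the state.
- get_state(): the state, without advancing time (a new reading comes with each control period).
- snapshot(name): name is "scene" or "top" or "wrist"; returns the picture (400x640x3 uint8, red, green, blue); there is no depth.
- camera_model(name): a dict with "fx", "fy", "cx", "cy" (pixels), "T" (4x4, takes a point from camera to world coordinates). Camera axes: x right, y down, z forward; pixel columns grow to the right and rows downward; lengths in m; the calibration is good to about 2 mm. A picture is of the moment at which its call begins: read the wrist's pose just before it. camera_model takes no time and is no camera call; for the wrist camera it gives the pose at the moment of the call.
- job_done(): hands the job in; it is judged then, once.
The state is a dict: "clock": time; "joint_pos": joint angles; "dq": joint speeds; "joint_torque": joint torques, N m; "tool_pos": TCP position; "tool_rot": TCP orientation; "ft_force": force on the tool from outside, world axes, zero at the start; "wrist_torque": the same for the moment, N m; "grip_width": finger opening in m; "grip_force": force on a finger pad.
Only numpy, scipy, OpenCV 4.12 (cv2) and the standard library are available. Lean on these libraries where they do the work, as an engineer would, in place of code of your own. Each camera call takes 0.05 s, during which the arm holds its last target. There are 200 camera calls.

TASK

The blue cap of the sample canister stands proud, resting on top of its thread. Without taking it off, back it off counter-clockwise to the white thread-start mark until it drops into the thread, then run it in clockwise until it is fully home at the yellow mark, and let go. Leave the orange-capped canister alone.

Things in the scene. Friction and masses are not known exactly. Their poses are not given: they have to be found in the camera images.
- cap_middle (a point): Middle, half-way up, of the loose blue screw cap (54 mm diameter, 38 mm high, ribbed, 60 g) on the green canister. z up; x towards the white pointer stripe on its top and side. Height above the canister's origin: 100.5 mm at the start (lugs resting on top of the thread), 93 mm once dropped into the thread start, 90 mm when home. One grasp round its side suffices; it turns with light friction.
- cap_mark (a point): Outer end of the blue cap's white pointer, 24 mm from its axis, 19 mm above cap_middle. Pointer angle from the yellow mark, counter-clockwise from above: 0 to 24 degrees at the start; at 65 (within 10) the cap can drop 7.5 mm: lower it if the grip holds it up. Then clockwise 65 degrees to a hard stop at 0, sinking 3 mm more with 1.5 mm vertical play: follow it down.
- canister: Green round canister, 72 mm diameter, bolted down by a dark 110 mm square foot. Origin on its axis at bench height, z up, x towards the yellow bar on shoulder, side and foot (fully home). The white bar (thread start) is 65 degrees counter-clockwise of it from above. Shoulder 58 mm high, then a 52 mm collar up to 70 mm; the cap's skirt ends 11.5 mm above that collar at the start, 1 mm when home.
- orange_canister: A like green canister, 72 mm diameter, bolted down, 109 mm high over its orange cap, already closed; leave it alone. Origin on its axis at bench height. It may stand to the left or the right of the blue-capped one; their axes are at least 170 mm apart.
Things that resemble listed ones, but are neither listed nor needed, are in the scene too. What is meant by the part that bears cap_middle is not black or pink, and is the larger of those in its own colour.

How it is judged:
By the outcome, as a careful person would: the job done as asked, in the order asked, and still so for the second after the job is handed in, with the robot touching nothing.
It also fails if it takes over 38 s, if anything falls off the work surface, if the arm or the gripper's body presses on something with over 40 N, if the wrist force passes 120 N, or if a joint passes its speed limit or range.

## Working session

There is one attempt and no reset: what is moved stays moved. The work goes in short steps, Python scripts to look and compute and a tool call to move; the robot and the scene stay as the last step left them, time stands still between calls to the robot, and variables do not carry over. Pictures are saved under pics/ and viewed, at most 10 in all, crops included, and the job is handed in when it is done.

Besides the shell and the picture viewer there is one more tool, called after "Emit:" by a JSON object that holds its "fn" and its "kwargs", one argument or row to a line. play_rows: Moves the arm, as the interface text tells. Shift numbers are shares of 0.15 m and turn numbers shares of 2 pi rad, none past 1 either way. Its arguments: {"type":"object","properties":{"increments":{"type":"array","items":{"type":"array","items":{"type":"array","items":{"type":"number"}}}}},"required":["increments"]}

```bash
mkdir -p pics; python3 - <<'E'
from cell import *
import cv2,numpy as np
ims=[snapshot(n) for n in("scene","top")]
for n,i in zip(("scene","top"),ims): cv2.imwrite(f"pics/{n}0.png",i[:,:,::-1])
for n in("scene","top","wrist"):
    m=camera_model(n);print(n,m["fx"],m["cx"],m["cy"],np.round(m["T"],3).tolist())
s=get_state();print(s["tool_pos"],s["tool_rot"],s["clock"],s["grip_width"])
E
```

```text
scene 363.51842181546334 325.5756526836778 193.24932212972294 [[-0.886, -0.272, 0.376, 0.139], [-0.464, 0.511, -0.723, 0.678], [0.005, -0.816, -0.579, 0.597], [0.0, 0.0, 0.0, 1.0]]
top 426.98659509637616 317.93747403250956 188.49468189218308 [[-0.002, -1.0, 0.028, 0.412], [-1.0, 0.001, -0.025, 0.076], [0.025, -0.028, -0.999, 0.991], [0.0, 0.0, 0.0, 1.0]]
wrist 348.6318796355859 317.70279490800726 194.6968780617887 [[0.27, -0.919, -0.289, 0.216], [-0.963, -0.258, -0.08, -0.485], [-0.001, 0.3, -0.954, 0.384], [0.0, 0.0, 0.0, 1.0]]
[ 0.14143574 -0.50537206  0.23824025] [-5.57996783e-04  9.90709846e-01  1.35991495e-01  4.73526577e-05] 0.1 0.0882880747100478
```

View pics/top0.png

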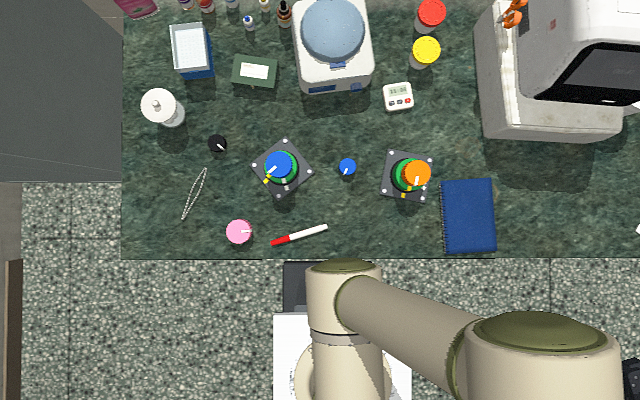

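View pics/scene0.png

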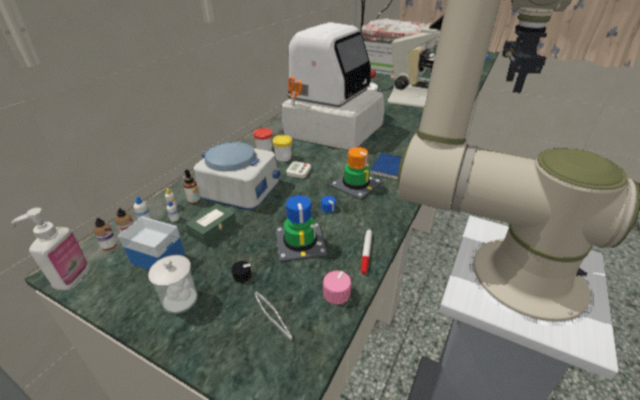

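Top view: blue caps at (280,165), the large one on the green canister, and at (347,166), a small loose one. There are also black (217,143) and pink (238,232) decoys. The one at (280,165) fits, being the larger blue and on the canister. The scene view shows the same one at (299,210). Next I confirm it in a crop and measure.

```bash
cat > h.py <<'E'
import cv2,numpy as np
from cell import *
def ray(m,u,v,z):
    d=m["T"][:3,:3]@np.array([(u-m["cx"])/m["fx"],(v-m["cy"])/m["fy"],1]);o=m["T"][:3,3]
    return o+d*(z-o[2])/d[2]
def mask(im,lo,hi):
    return cv2.inRange(cv2.cvtColor(im,cv2.COLOR_RGB2HSV),np.array(lo),np.array(hi))
def blobs(mk,amin):
    n,_,st,c=cv2.connectedComponentsWithStats(mk)
    return [(st[i].tolist(),c[i].round(1).tolist()) for i in range(1,n) if st[i][4]>=amin]
E
python3 - <<'E'
from h import *
im=cv2.imread("pics/top0.png")[:,:,::-1].copy();m=camera_model("top")
m["T"]=np.array(m["T"])
cv2.imwrite("pics/crop0.png",cv2.resize(im[125:215,235:375,::-1],None,fx=5,fy=5,interpolation=cv2.INTER_CUBIC))
R=im[125:215,235:375]
for n,lo,hi,z in(("blue",(100,150,80),(125,255,255),.1195),("yel",(22,150,120),(35,255,255),.01),("white",(0,0,190),(180,50,255),.1195)):
    for st,c in blobs(mask(R,lo,hi),4):
        u,v=c[0]+235,c[1]+125;print(n,st,(u,v),ray(m,u,v,z).round(4))
# bolts at foot corners
for u,v in((285,140),(310,171),(282,193),(254,166)): print(ray(m,u,v,.01).round(4))
E
```

```text
blue [30, 26, 27, 27, 520] (278.8, 163.7) [0.4874 0.1341 0.1195]
blue [104, 33, 17, 17, 212] (347.4, 165.6) [ 0.4835 -0.0062  0.1195]
yel [28, 49, 8, 10, 32] (266.6, 178.5) [0.4628 0.1693 0.01  ]
white [48, 14, 5, 4, 15] (284.7, 140.3) [0.5354 0.1221 0.1195]
white [17, 38, 5, 4, 15] (253.9, 164.5) [0.4858 0.1847 0.1195]
white [32, 41, 10, 7, 31] (271.7, 169.0) [0.4766 0.1485 0.1195]
white [109, 43, 4, 6, 12] (345.2, 170.4) [ 0.4737 -0.0017  0.1195]
white [72, 44, 5, 4, 14] (309.0, 170.7) [0.4731 0.0725 0.1195]
white [47, 53, 4, 5, 16] (283.5, 180.2) [0.4537 0.1245 0.1195]
white [49, 61, 5, 4, 11] (286.1, 187.5) [0.4388 0.1192 0.1195]
white [43, 69, 2, 3, 5] (278.4, 195.2) [0.4231 0.1349 0.1195]
[0.5515 0.1272 0.01  ]
[0.48   0.0697 0.01  ]
[0.4295 0.134  0.01  ]
[0.4916 0.1982 0.01  ]
```

View pics/crop0.png

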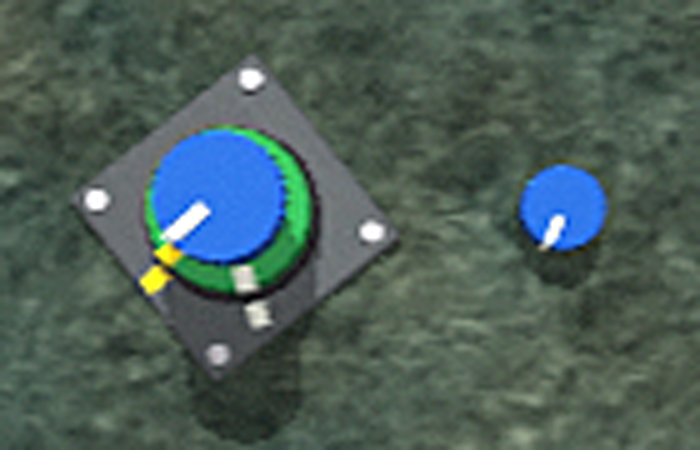

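The crop confirms the target: big blue cap on the green canister, pointer almost at the yellow bar (both point about 130° in the world frame), white bar at about 195°. The canister axis is at about (0.488, 0.133). The move goes there at the present height in four equal hops.

Emit:
{"fn": "play_rows", "kwargs": {
  "increments": [
    [[0.84, -0.87, 0, 0, 1], [0.84, -0.87, 0, 0, 1], [0.84, -0.87, 0, 0, 1], [0.84, -0.87, 0, 0, 1]]
  ]
}}

```text
clock: 0.6
tool_pos: [0.2287, -0.3436, 0.2389]
tool_rot: [0.0, 0.99, 0.138, 0.0]
ft_force: [-0.1, -0.4, -0.1]
grip_width: 0.0881
grip_force: 0.0
```

Emit:
{"fn": "play_rows", "kwargs": {
  "increments": [
    [[0.84, -0.87, 0, 0, 1], [0.84, -0.87, 0, 0, 1], [0.84, -0.87, 0, 0, 1], [0.84, -0.87, 0, 0, 1]]
  ]
}}

```text
clock: 1.1
tool_pos: [0.3148, -0.1846, 0.2388]
tool_rot: [0.0, 0.99, 0.138, 0.0]
ft_force: [-1.3, -0.9, 0.5]
grip_width: 0.0886
grip_force: 0.0
```

Emit:
{"fn": "play_rows", "kwargs": {
  "increments": [
    [[0.84, -0.87, 0, 0, 1], [0.84, -0.87, 0, 0, 1], [0.84, -0.87, 0, 0, 1], [0.84, -0.87, 0, 0, 1]]
  ]
}}

```text
clock: 1.6
tool_pos: [0.4011, -0.0256, 0.2384]
tool_rot: [-0.0, 0.99, 0.138, -0.0]
ft_force: [-0.4, -0.3, -0.4]
grip_width: 0.0884
grip_force: 0.0
```

Emit:
{"fn": "play_rows", "kwargs": {
  "increments": [
    [[0.84, -0.87, 0, 0, 1], [0.84, -0.87, 0, 0, 1], [0.84, -0.87, 0, 0, 1], [0.84, -0.87, 0, 0, 1], [0.84, -0.87, 0, 0, 1]]
  ]
}}

```text
clock: 2.22
tool_pos: [0.4865, 0.1307, 0.2384]
tool_rot: [0.0, 0.991, 0.135, -0.0]
ft_force: [-0.9, -0.1, -0.2]
grip_width: 0.088
grip_force: 0.0
```

```bash
cat > look.py <<'E'
import sys
from h import *
from scipy.spatial.transform import Rotation as Ro
name,zt=sys.argv[1],float(sys.argv[2])
m=camera_model("wrist");s=get_state();im=snapshot("wrist");m["T"]=np.array(m["T"])
cv2.imwrite(f"pics/{name}.png",im[:,:,::-1])
b=mask(im,(100,150,60),(125,255,255));n,l,st,c=cv2.connectedComponentsWithStats(b)
i=1+np.argmax(st[1:,4]);print("cap blob",st[i],c[i])
# top-face: outline points cast to top plane, circle of 27 mm via min enclosing circle of far/upper edge shown below
cs,_=cv2.findContours((l==i).astype(np.uint8),cv2.RETR_EXTERNAL,cv2.CHAIN_APPROX_NONE)
p=cv2.convexHull(max(cs,key=cv2.contourArea))[:,0]
P=np.array([ray(m,u,v,zt)[:2] for u,v in p],np.float32);print("enclosing",cv2.minEnclosingCircle(P),"ranges",P.min(0),P.max(0))
for nm,lo,hi,z in(("yel",(22,150,110),(35,255,255),.058),("white",(0,0,170),(180,60,255),zt)):
    for q,cc in blobs(mask(im,lo,hi),25): print(nm,q,cc,ray(m,*cc,z)[:2].round(4),"at foot",ray(m,*cc,.01)[:2].round(4))
T=Ro.from_quat(np.roll(s["tool_rot"],-1)).as_matrix();print("tool",s["tool_pos"],"x,y axes",T[:2,0].round(3),T[:2,1].round(3),"q",s["joint_pos"],s["clock"])
E
python3 look.py w1 .1195
```

```text
cap blob [ 274  142   68   73 3642] [309.1609006 178.1298737]
enclosing ((0.4905549883842468, 0.1399325728416443), 0.029700489714741707) ranges [0.46100906 0.11276514] [0.5201009  0.16602464]
yel [622, 254, 17, 8, 54] [629.6, 258.6] [ 0.4818 -0.2078] at foot [ 0.4702 -0.2607]
yel [516, 262, 10, 9, 47] [520.4, 266.3] [ 0.4431 -0.1022] at foot [ 0.4258 -0.1395]
white [569, 34, 71, 69, 3637] [607.5, 67.8] [ 0.6276 -0.0449] at foot [ 0.6552 -0.1262]
white [179, 68, 15, 16, 92] [185.5, 75.5] [0.5417 0.2445] at foot [0.5337 0.283 ]
white [590, 80, 9, 5, 28] [594.2, 81.8] [ 0.6165 -0.0405] at foot [ 0.6395 -0.1199]
white [609, 82, 8, 5, 26] [612.3, 83.8] [ 0.6188 -0.0538] at foot [ 0.6427 -0.1387]
white [329, 96, 10, 10, 83] [333.5, 100.3] [0.5537 0.1373] at foot [0.5506 0.1314]
white [90, 110, 65, 93, 495] [121.3, 155.7] [0.4705 0.2828] at foot [0.433  0.3371]
white [250, 130, 11, 10, 80] [255.2, 134.3] [0.5141 0.1872] at foot [0.4946 0.202 ]
white [590, 156, 20, 6, 70] [598.6, 158.5] [ 0.5669 -0.0718] at foot [ 0.5693 -0.1641]
white [632, 163, 8, 10, 42] [635.3, 168.6] [ 0.5674 -0.1033] a
[... 2564 characters left out ...]
7]
white [434, 373, 11, 10, 44] [439.8, 376.9] [ 0.3365 -0.0319] at foot [ 0.2435 -0.1078]
white [149, 374, 44, 26, 502] [170.3, 387.3] [0.2552 0.2136] at foot [0.1286 0.2393]
white [403, 378, 14, 14, 102] [409.4, 385.4] [ 0.3191 -0.0075] at foot [ 0.2189 -0.0733]
white [196, 382, 18, 12, 62] [205.1, 386.3] [0.2654 0.1815] at foot [0.143 0.194]
white [395, 382, 8, 7, 32] [398.4, 384.3] [0.3175 0.0031] at foot [ 0.2167 -0.0583]
white [317, 385, 29, 7, 113] [327.1, 389.1] [0.2935 0.0675] at foot [0.1828 0.0327]
tool [0.48645583 0.1307069  0.2383509 ] x,y axes [0.964 0.267] [ 0.267 -0.964] q [ 2.97906236e-02  2.66754278e-01  1.56023118e+00 -5.86944483e-04
  1.31543769e+00  1.32998474e+00] 2.225
```

View pics/w1.png

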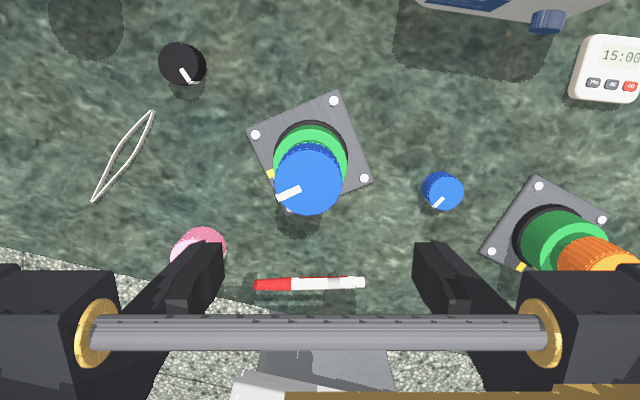

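Wrist view: cap top centred near (308,181) with radius 34 px, pointer at (288,193), foot bolts at (255,134), (333,100) and (364,178). This puts the axis at about (0.488, 0.136). I descend above the cap and take a closer look at rest.

Emit:
{"fn": "play_rows", "kwargs": {
  "increments": [
    [[0, -0.02, 0.3, 0, 1], [0, -0.02, 0.5, 0, 1], [0, -0.02, 0.5, 0, 1], [0, -0.02, 0.5, 0, 1]]
  ]
}}

```text
clock: 2.78
tool_pos: [0.4861, 0.1349, 0.1653]
tool_rot: [0.0, 0.991, 0.135, 0.001]
ft_force: [0.6, 0.3, 0.1]
grip_width: 0.0881
grip_force: 0.0
```

```bash
sed -i 's/blobs(mask(im,lo,hi),25)/[x for x in blobs(mask(im,lo,hi),25) if 200<x[1][0]<420 and 60<x[1][1]<270]/' look.py; python3 look.py w2 .1195; python3 - <<'E'
from h import *
im=cv2.imread("pics/top0.png")[:,:,::-1].copy();m=camera_model("top");m["T"]=np.array(m["T"])
for u,v in((284.7,140.3),(253.9,164.5),(309,170.7),(278.5,195.5)):print(ray(m,u,v,.01)[:2].round(4))
E
```

```text
cap blob [ 266  161   91   99 6594] [312.94267516 209.6307249 ]
enclosing ((0.4913753867149353, 0.1398235261440277), 0.030606746673583984) ranges [0.46120796 0.11251854] [0.5215234  0.16583537]
white [336, 100, 13, 13, 127] [342.1, 105.4] [0.5542 0.1403] at foot [0.5507 0.1315]
white [199, 116, 9, 7, 27] [202.7, 119.7] [0.5268 0.2106] at foot [0.5077 0.242 ]
white [240, 141, 12, 13, 115] [245.4, 146.8] [0.5186 0.1853] at foot [0.4948 0.2023]
white [373, 194, 12, 12, 106] [378.7, 199.6] [0.5092 0.1046] at foot [0.4801 0.0755]
white [407, 216, 10, 9, 45] [411.6, 220.1] [0.5024 0.0819] at foot [0.4694 0.0398]
white [268, 220, 35, 22, 347] [285.3, 230.9] [0.4757 0.1519] at foot [0.4274 0.1498]
white [379, 221, 8, 7, 33] [382.4, 223.2] [0.4959 0.0978] at foot [0.4592 0.0648]
white [399, 244, 14, 9, 50] [406.2, 247.4] [0.4848 0.0789] at foot [0.4418 0.0351]
tool [0.48606078 0.13488728 0.16525442] x,y axes [0.963 0.268] [ 0.268 -0.963] q [ 3.81095468e-02  3.38668720e-01  1.66498722e+00 -1.32275146e-04
  1.13571251e+00  1.33740660e+00] 2.775
[0.5509 0.1278]
[0.495  0.1984]
[0.4807 0.072 ]
[0.4238 0.142 ]
```

View pics/w2.png

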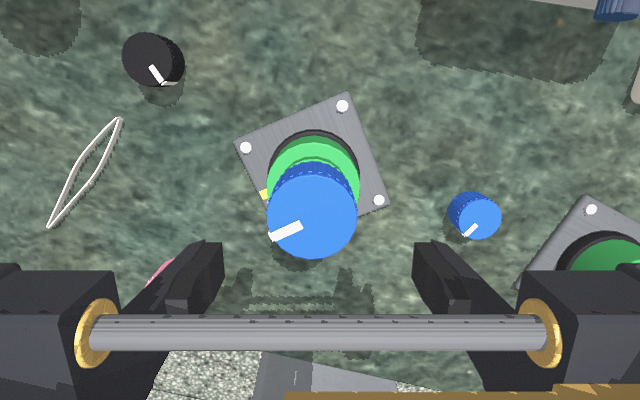

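Close view: cap top at (312,217) with radius 45 px, pointer about (285,231), bolts as before. The two cameras agree within 4 mm, so I take the axis at (0.488, 0.137). The pointer is about 3° CCW of yellow. Next I descend and close.

Emit:
{"fn": "play_rows", "kwargs": {
  "increments": [
    [[0.016, -0.004, 0.25, 0, 1], [0.016, -0.004, 0.45, 0, 1], [0.016, -0.004, 0.53, 0, 1], [0.016, -0.004, 0.53, 0, 1], [0.016, -0.004, 0.53, 0, 1]]
  ]
}}

```text
clock: 3.45
tool_pos: [0.4883, 0.137, 0.0856]
tool_rot: [0.0, 0.991, 0.136, 0.001]
ft_force: [-0.1, 0.2, 0.7]
grip_width: 0.0882
grip_force: 0.0
```

Emit:
{"fn": "play_rows", "kwargs": {
  "increments": [
    [[0, 0, 0, 0, 0.65], [0, 0, 0, 0, 0.6], [0, 0, 0, 0, 0.5], [0, 0, 0, 0, 0.3], [0, 0, 0, 0, 0.3], [0, 0, 0, 0, 0.3]]
  ]
}}

```text
clock: 4.2
tool_pos: [0.4874, 0.1376, 0.0844]
tool_rot: [-0.001, 0.991, 0.136, 0.0]
ft_force: [-0.8, 5.6, 1.8]
grip_width: 0.0535
grip_force: 30.0
```

Gripped (53.5 mm wide), with a small side load. Now CCW, which is negative spin since the tool points down, in two parts, with a small correction.

Emit:
{"fn": "play_rows", "kwargs": {
  "increments": [
    [[0, -0.006, 0, 0, 0.3], [0, -0.006, 0, -0.02, 0.3], [0, -0.006, 0, -0.04, 0.3], [0, -0.006, 0, -0.06, 0.3], [0, -0.006, 0, -0.08, 0.3], [0, -0.006, 0, -0.08, 0.3]]
  ]
}}

```text
clock: 4.95
tool_pos: [0.4874, 0.1377, 0.0843]
tool_rot: [0.0, 0.926, 0.378, 0.0]
ft_force: [-0.1, -0.3, 3.3]
grip_width: 0.0534
grip_force: 30.0
```

```bash
cat > st.py <<'E'
from cell import get_state
import numpy as np
s=get_state();r=s["tool_rot"]
print(s["clock"],s["tool_pos"],"yaw",np.degrees(2*np.arctan2(r[2],r[1])),"f",s["ft_force"],"t",s["wrist_torque"],s["grip_width"],s["grip_force"])
E
python3 st.py
```

```text
4.95 [0.48744487 0.13767388 0.08434879] yaw 44.374177391760476 f [-0.13695981 -0.27522894  3.28429461] t [-0.07133201 -0.01929804  0.05932628] 0.05339386764901606 29.999634442065144
```

Emit:
{"fn": "play_rows", "kwargs": {
  "increments": [
    [[0, 0, 0, -0.025, 0.3], [0, 0, 0, -0.05, 0.3], [0, 0, 0, -0.07, 0.3], [0, 0, 0, -0.092, 0.3], [0, 0, 0, -0.092, 0.3], [0, 0, 0, -0.092, 0.3]]
  ]
}}

```text
clock: 5.7
tool_pos: [0.4872, 0.1378, 0.0841]
tool_rot: [-0.0, 0.781, 0.625, -0.0]
ft_force: [-0.7, -0.8, -1.0]
grip_width: 0.0532
grip_force: 30.0
```

```bash
python3 st.py; python3 look.py w3 .1195 | head -12
```

```text
5.7 [0.48718982 0.13783313 0.08410362] yaw 77.33256992704365 f [-0.73581987 -0.78843829 -0.95699253] t [-0.05913544 -0.03975278 -0.00687563] 0.053195708436674156 29.999742858926766
cap blob [  246   202   145   112 12837] [317.78842409 264.92552777]
enclosing ((0.4893299639225006, 0.14844705164432526), 0.029479483142495155) ranges [0.4608581  0.12902454] [0.514048  0.1776224]
yel [259, 174, 17, 24, 70] [268.6, 183.7] [0.4688 0.172 ] at foot [0.459  0.1604]
white [220, 67, 5, 10, 34] [222.0, 71.6] [0.4768 0.2235] at foot [0.4499 0.2334]
white [373, 78, 10, 5, 33] [376.8, 79.6] [0.5216 0.2111] at foot [0.5391 0.2088]
white [300, 93, 19, 24, 260] [308.0, 106.0] [0.4997 0.2081] at foot [0.4954 0.2029]
white [285, 104, 71, 48, 1083] [323.8, 131.5] [0.5027 0.1995] at foot [0.5015 0.1856]
white [264, 110, 33, 46, 152] [281.1, 132.4] [0.4896 0.2021] at foot [0.4753 0.1909]
white [244, 112, 21, 18, 181] [252.5, 119.7] [0.4819 0.2079] at foot [0.46   0.2024]
white [344, 134, 85, 105, 2767] [389.9, 184.8] [0.5202 0.1777] at foot [0.5364 0.1423]
white [217, 208, 15, 14, 157] [223.9, 214.2] [0.4639 0.1798] at foot [0.4241 0.1464]
white [248, 229, 6, 11, 35] [250.8, 233.1] [0.4708 0.1711] at foot [0.438  0.1291]
```

View pics/w3.png

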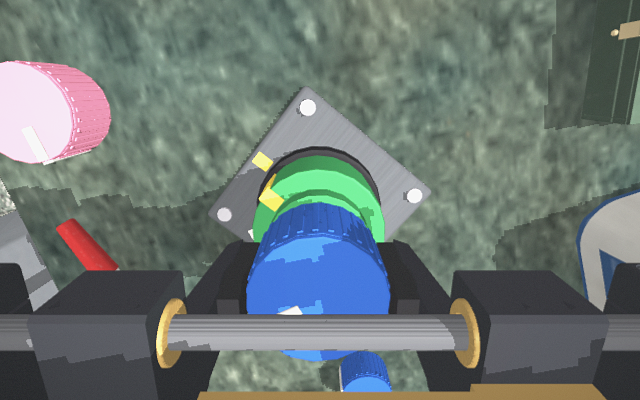

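The cap turned with the gripper: the pointer stub shows at (290,312) and the white shoulder bar at (250,233), on the same side. Now lower 7.5 mm.

Emit:
{"fn": "play_rows", "kwargs": {
  "increments": [
    [[0, 0, 0.01, 0, 0.3], [0, 0, 0.02, 0, 0.3], [0, 0, 0.03, 0, 0.3], [0, 0, 0.04, 0, 0.3], [0, 0, 0.05, 0, 0.3], [0, 0, 0.05, 0, 0.3], [0, 0, 0.05, 0, 0.3]]
  ]
}}

```text
clock: 6.62
tool_pos: [0.4873, 0.1379, 0.0772]
tool_rot: [0.0, 0.78, 0.626, 0.0]
ft_force: [-1.9, -0.3, 5.4]
grip_width: 0.0536
grip_force: 30.0
```

```bash
python3 st.py; python3 look.py w4 .112 | grep cap
```

```text
6.625 [0.48732276 0.13787967 0.07716139] yaw 77.55164292186879 f [-1.85974923 -0.33463978  5.37220418] t [-0.11265789  0.2803912   0.01352601] 0.05364238095660696 30.00066575841629
cap blob [  246   202   145   112 12838] [317.75221997 264.95116062]
```

View pics/w4.png

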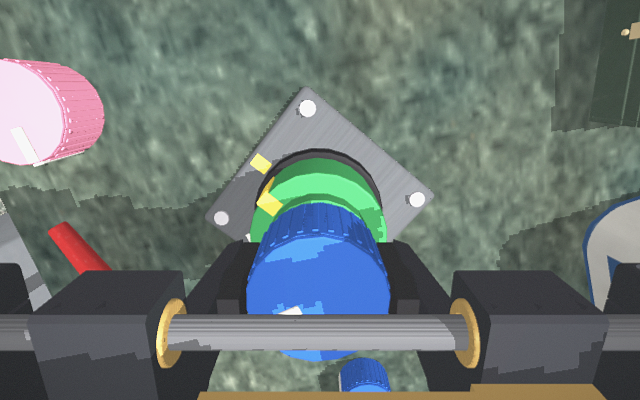

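The cap kept its place in the gripper and went down 7 mm with only 5 N, so it dropped in. Next run clockwise, following it down 3 mm over 65°.

Emit:
{"fn": "play_rows", "kwargs": {
  "increments": [
    [[0, 0, 0.002, 0.02, 0.3], [0, 0, 0.005, 0.04, 0.3], [0, 0, 0.007, 0.06, 0.3], [0, 0, 0.009, 0.08, 0.3], [0, 0, 0.011, 0.1, 0.3], [0, 0, 0.013, 0.12, 0.3], [0, 0, 0.015, 0.135, 0.3], [0, 0, 0.016, 0.15, 0.3], [0, 0, 0.016, 0.15, 0.3], [0, 0, 0.016, 0.15, 0.3]]
  ]
}}

```text
clock: 7.92
tool_pos: [0.4876, 0.1379, 0.0747]
tool_rot: [0.0, 0.979, 0.205, 0.0]
ft_force: [-0.4, -1.1, 4.6]
grip_width: 0.0537
grip_force: 30.0
```

```bash
python3 st.py
```

```text
7.925 [0.48758791 0.13789364 0.07465853] yaw 23.644958916630017 f [-0.40835167 -1.05271861  4.596381  ] t [-0.02444716 -0.00250583 -0.03016358] 0.05366755699773405 30.0007922356599
```

Emit:
{"fn": "play_rows", "kwargs": {
  "increments": [
    [[0, 0, 0.002, 0.012, 0.3], [0, 0, 0.003, 0.024, 0.3], [0, 0, 0.004, 0.034, 0.3], [0, 0, 0.004, 0.034, 0.3], [0, 0, 0.004, 0.034, 0.3]]
  ]
}}

```text
clock: 8.55
tool_pos: [0.4874, 0.1383, 0.0741]
tool_rot: [-0.0, 0.995, 0.099, 0.0]
ft_force: [-0.4, 2.6, 7.2]
grip_width: 0.0534
grip_force: 30.0
```

```bash
python3 st.py
```

```text
8.55 [0.48739612 0.13833281 0.07407708] yaw 11.40412048203044 f [-0.37122651  2.64112903  7.24932387] t [0.43404015 0.17738555 0.07102866] 0.05341635355553349 30.00085099149146
```

No stop torque yet; continuing in small steps.

Emit:
{"fn": "play_rows", "kwargs": {
  "increments": [
    [[0, 0, 0, 0.007, 0.3], [0, 0, 0, 0.014, 0.3], [0, 0, 0, 0.014, 0.3]]
  ]
}}

```text
clock: 8.93
tool_pos: [0.4867, 0.1385, 0.074]
tool_rot: [-0.0, 0.998, 0.056, -0.0]
ft_force: [-4.1, 3.0, 7.9]
grip_width: 0.0532
grip_force: 30.0
```

```bash
python3 st.py
```

```text
8.925 [0.48673809 0.13849779 0.07396205] yaw 6.4659580146913855 f [-4.09567484  2.96206049  7.92810461] t [0.64867857 0.61322269 0.94874966] 0.053179362313493767 30.000268136209343
```

Torque has jumped to 0.95 N m, so the cap is at the hard stop. A small extra turn to be sure, then relax and release.

Emit:
{"fn": "play_rows", "kwargs": {
  "increments": [
    [[0, 0, 0, 0.005, 0.3], [0, 0, 0, 0.01, 0.3], [0, 0, 0, 0.01, 0.3]]
  ]
}}

```text
clock: 9.3
tool_pos: [0.4866, 0.1386, 0.0738]
tool_rot: [-0.0, 1.0, 0.025, -0.001]
ft_force: [-3.6, 3.9, 6.4]
grip_width: 0.0528
grip_force: 30.0
```

```bash
python3 st.py
```

```text
9.3 [0.4866137  0.13858235 0.0738331 ] yaw 2.863338465207698 f [-3.63925814  3.91853302  6.42157016] t [0.76757495 0.63724664 0.88327763] 0.052832896127824734 30.000020169391064
```

Torque has levelled off, so the fingers are slipping on a stopped cap. Release and rise, then look.

Emit:
{"fn": "play_rows", "kwargs": {
  "increments": [
    [[0, 0, 0, 0, 0.7], [0, 0, 0, 0, 1], [0, 0, 0, 0, 1], [0, 0, 0, 0, 1], [0, 0, -0.3, 0, 1], [0, 0, -0.6, 0, 1], [0, 0, -0.8, 0, 1], [0, 0, -0.8, 0, 1], [0, 0, -0.8, 0, 1]]
  ]
}}

```text
clock: 10.42
tool_pos: [0.4868, 0.1378, 0.1926]
tool_rot: [0.0, 1.0, 0.023, -0.001]
ft_force: [-0.5, -0.3, -0.8]
grip_width: 0.0881
grip_force: 0.0
```

```bash
python3 look.py w5 .109 | grep -v white; python3 - <<'E'
import cv2
a=cv2.imread("pics/w5.png")[60:290,200:440]
cv2.imwrite("pics/w5c.png",cv2.resize(a,None,fx=2.5,fy=2.5,interpolation=cv2.INTER_CUBIC))
E
```

```text
cap blob [ 278  152   78   84 4770] [317.2327044  193.40859539]
enclosing ((0.4914301633834839, 0.13837340474128723), 0.030200092121958733) ranges [0.46140808 0.11218108] [0.52149814 0.16526617]
tool [0.48678781 0.13781172 0.1926004 ] x,y axes [0.999 0.047] [ 0.047 -0.999] q [ 4.39353068e-02  3.13640987e-01  1.62214625e+00 -6.71723528e-06
  1.20756066e+00  1.56817186e+00] 10.425
```

View pics/w5c.png

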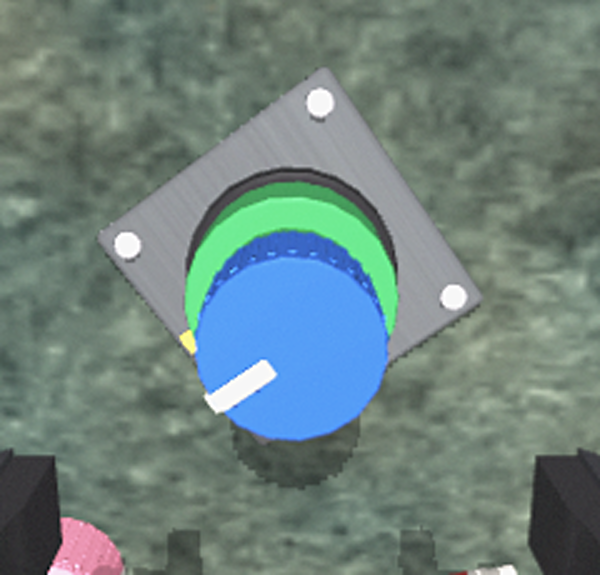

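The pointer now runs parallel to the foot's yellow-side normal (0° within 3°). The cap's apparent size matches 54 mm at a top height of 0.109 m, which is home. The gripper is clear, and the orange canister was not touched.

```bash
python3 -c "
from cell import job_done
print(job_done())"
```

```text
the job is handed in; nothing more can be done
None
```

The blue cap was backed off about 62° to the white mark, dropped into the thread, run in clockwise to its hard stop at the yellow mark and released; the job is handed in at about 10.5 s, with no verdict returned.

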